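# Line up the stock jars by height

### The arm

A 6-joint arm with a two-finger parallel gripper is mounted at the origin on a cart in front of the work surface, level with it; the furniture and walls round the work are solid. World frame = base frame: x ahead of the robot, y to its left, z up, the work surface at z = 0. Lengths are in m, angles in rad, forces in N, time in s.
With the tool pointing down it reaches from about 0.375 to 0.975 m from the base axis. Payload 3.8 kg.
Tool frame: the origin (TCP) lies midway between the tips of the shut fingers; the grasp point (between the pads) lies 19 mm behind it; z points along the fingers, y is the line along which they close (so a half turn about z gives the same grasp; the last joint's range is limited). The gripper opens to 85 mm and grips with 20 to 120 N. Pads are 22 mm wide; open, the fingers measure 114 mm over their backs; the gripper's body (76 mm by 85 mm) begins 54 mm behind the grasp point. The pads swing forward as they close: fully open they stand 13 mm farther back than shut.
Start: joints at [1.076, 0.264, 1.604, -0, 1.274, -0.037], TCP at [0.298, 0.605, 0.231] pointing down, gripper open.
Joint ranges: [-2.63, 2.63], [-0.94, 2.18], [0.31, 2.57], [-1.31, 4.45], [0, 2.66], [-2.55, 2.55]. Speed limits (rad/s): [2.57, 2.57, 3.14, 3.14, 3.14, 3.14].

### API

Orientations are given as a rotation vector (axis times angle).
In Python, from workcell import status, read_camera, workorder, masks_of gives the robot as it stands.
- The arm moves only by the tool drive_tool, never from a script. Its argument "rows" is a list of rows, each a list of 7 numbers: the turn, a rotation vector about the tool's x, y, z in degrees, then the shift along the tool's x, y, z in m, then the opening, from 0 (shut) to 1 (fully open). In form: [[ax, ay, az, tx, ty, tz, claw], ...]. A call has 1 to 8 rows; each row shifts and turns the commanded pose from where the row before left it, along the tool's axes as they then stand; what a row does not reach is not made up. A row lasts 1/12 s, in which the tool goes at most 41.7 mm and 7.16 degrees, less where a joint would pass 70% of its speed; a pose out of reach is approached as far as the arm can. A call is refused whole if a number of a shift passes 0.0417 or a number of a turn 7.16, either way. A call with a gripper value outside its range is refused whole. The fingers move at their own pace and stop on an object; "force" is the grip in N (left out, the last holds). Time passes only in rows, so rows that do not move let the fingers close. It gives the time, the measured TCP pose, the force, the opening and the grip force at its end, in the units of the state.
- status.read_state(): the state, without advancing time (a new reading comes with each control period).
- read_camera(name): name is "scene" or "top" or "wrist"; returns a dict with "color" (400x640x3 uint8, red, green, blue), "intrinsics" (3x3 intrinsics, pixels), "world_from_camera" (4x4, takes a point from camera to world coordinates); the wrist camera has in their place "mount" (4x4, takes a point from camera to tool coordinates, whose origin is the TCP and whose axes are the flange's). Camera axes: x right, y up, looking along -z (the intrinsics and any distortion apply to the point x, -y, -z); pixel columns grow to the right and rows downward; lengths in m; the calibration is good to about 2 mm. A picture is of the moment at which its call begins: read the wrist's pose just before it. There is no depth.
- workorder.finish_job(): hands the job in; it is judged then, once.
Trained networks look in a picture, given as the dict that the camera call returned (one of the last four; its "shot" number tells which), for a name from the list of things; names that differ only in an ending like _2 or _b are one class to them, and where a whole thing is asked for, a point or a joint stands for the part that bears it (a point fixed in the world has none). Each returns a list of dicts, best first, with "score" (0 to 1); they miss things now and then, are a little off and sometimes report something else, mostly with a low value. They report only what shows in the picture. A call takes as long as a camera call.
- masks_of(picture, name): "mask" (400x640 bool, what is visible of it) and "bbox" ([left, top, right, bottom] in pixels, round what is visible of it).
The state is a dict: "time": time; "q": joint angles; "joint_vel": joint speeds; "joint_torque": joint torques, N m; "tool_pos": TCP position; "tcp_rot": TCP orientation; "wrist_force": force on the tool from outside, world axes, zero at the start; "torque": the same for the moment, N m; "width": opening from 0.0 (shut) to 1.0 (fully open); "grip_force": force on a finger pad.
Only numpy, scipy, OpenCV 4.12 (cv2) and the standard library are available. Lean on these libraries where they do the work, as an engineer would, in place of code of your own. Each camera call takes 0.05 s, during which the arm holds its last target. There are 200 camera calls.

### The job

Stand the four amber jars on the rack's black rubber pads, one to a pad and each centred on its pad, in order of height: the tallest on the pad next to the upright black end knob, then step by step down to the shortest at the other end. Keep the jars upright throughout and leave them all standing still and let go.

Things in the scene. Friction and masses are not known exactly. Their poses are not given: they have to be found in the camera images.
- jar_a: the tallest of four like amber jars with white screw caps and paper labels: loose, closed, body 50 mm in diameter and straight up to 68 mm, then a shoulder and a cap 45 mm across and 16 mm deep; 98 mm high in all. Under 0.35 kg. Origin at the centre of its underside, z up along its axis. Starts standing on the desk (z = 0), left of the rack, each jar in any of the four places
- jar_b: the second tallest of four like amber jars with white screw caps and paper labels: loose, closed, body 44 mm in diameter and straight up to 52 mm, then a shoulder and a cap 40 mm across and 16 mm deep; 82 mm high in all. Under 0.35 kg. Origin at the centre of its underside, z up along its axis. Starts standing on the desk (z = 0), left of the rack, each jar in any of the four places
- jar_c: the second shortest of four like amber jars with white screw caps and paper labels: loose, closed, body 38 mm in diameter and straight up to 36 mm, then a shoulder and a cap 35 mm across and 16 mm deep; 66 mm high in all. Under 0.35 kg. Origin at the centre of its underside, z up along its axis. Starts standing on the desk (z = 0), left of the rack, each jar in any of the four places
- jar_d: the shortest of four like amber jars with white screw caps and paper labels: loose, closed, body 32 mm in diameter and straight up to 20 mm, then a shoulder and a cap 30 mm across and 16 mm deep; 50 mm high in all. Under 0.35 kg. Origin at the centre of its underside, z up along its axis. Starts standing on the desk (z = 0), left of the rack, each jar in any of the four places
- pad_1: the leftmost (+y) pad of four like flat black rubber discs, 70 mm across, 4 mm thick, in a straight row 90 mm centre to centre on a flat steel rack (456 x 84 mm, 6 mm thick, edges turned up to 10 mm) fixed to the desk and turned up to 6 degrees. Fixed. Origin at the centre of its underside, 6 mm above the desk; its top, where a jar stands, is 10 mm above the desk
- pad_2: the second pad from the left of four like flat black rubber discs, 70 mm across, 4 mm thick, in a straight row 90 mm centre to centre on a flat steel rack (456 x 84 mm, 6 mm thick, edges turned up to 10 mm) fixed to the desk and turned up to 6 degrees. Fixed. Origin at the centre of its underside, 6 mm above the desk; its top, where a jar stands, is 10 mm above the desk
- pad_3: the third pad from the left of four like flat black rubber discs, 70 mm across, 4 mm thick, in a straight row 90 mm centre to centre on a flat steel rack (456 x 84 mm, 6 mm thick, edges turned up to 10 mm) fixed to the desk and turned up to 6 degrees. Fixed. Origin at the centre of its underside, 6 mm above the desk; its top, where a jar stands, is 10 mm above the desk
- pad_4: the rightmost (-y) pad of four like flat black rubber discs, 70 mm across, 4 mm thick, in a straight row 90 mm centre to centre on a flat steel rack (456 x 84 mm, 6 mm thick, edges turned up to 10 mm) fixed to the desk and turned up to 6 degrees. Fixed. Origin at the centre of its underside, 6 mm above the desk; its top, where a jar stands, is 10 mm above the desk
- end_knob: upright black round knob on a steel stem, 26 mm across, 48 mm high, fixed to the rack in line with the pads, 75 mm beyond the centre of the outermost pad: at the left end of the row at some starts, at the right at others. The other end has only a low flat dark bar, 8 mm high. Origin at the centre of its foot, 6 mm above the desk

How it is judged:
At the end, for the whole second after the job is handed in: Counted from the pad next to the end knob, the tallest, second tallest, second shortest and shortest jar stand on the four pads in that order, each with its axis within 12 mm of the pad's centre, resting on the pad, upright within 0.1 rad, released and at rest (((horizontal distance between end_knob and pad_1 below 0.15 m and horizontal distance between jar_a and pad_1 below 0.012 m and horizontal distance between jar_b and pad_2 below 0.012 m and horizontal distance between jar_c and pad_3 below 0.012 m and horizontal distance between jar_d and pad_4 below 0.012 m) or (horizontal distance between end_knob and pad_4 below 0.15 m and horizontal distance between jar_a and pad_4 below 0.012 m and horizontal distance between jar_b and pad_3 below 0.012 m and horizontal distance between jar_c and pad_2 below 0.012 m and horizontal distance between jar_d and pad_1 below 0.012 m)) and angle between each of jar_a, jar_b, jar_c, jar_d's own z axis and vertical below 0.1 rad and height (world z) of jar_a between 0.006 and 0.015 m and linear speed of each of jar_a, jar_b, jar_c, jar_d below 0.02 m/s and angular speed of each of jar_a, jar_b, jar_c, jar_d below 0.2 rad/s and height (world z) of jar_b between 0.006 and 0.015 m and height (world z) of jar_c between 0.006 and 0.015 m and height (world z) of jar_d between 0.006 and 0.015 m); the robot touches nothing.
It fails at once if a jar is tipped over (leans more than 0.6 rad) (angle between any of jar_a, jar_b, jar_c, jar_d's own z axis and vertical above 0.6 rad).
It also fails if it takes over 96 s, if anything falls off the work surface, if the arm or the gripper's body presses on something with over 40 N, if the wrist force passes 120 N, or if a joint passes its speed limit or range.

## Working session

There is one attempt and no reset: what is moved stays moved. The work goes in short steps, Python scripts to look and compute and a tool call to move; the robot and the scene stay as the last step left them, time stands still between calls to the robot, and variables do not carry over. Pictures are saved under pics/ and viewed, at most 14 in all, crops included, and the job is handed in when it is done.

Besides the shell and the picture viewer there is one more tool, called after "Request:" by a JSON object that holds its "method" and its "body", one argument or row to a line. drive_tool: Moves the arm, as the interface text tells. Its arguments: {"type":"object","properties":{"rows":{"type":"array"},"force":{"type":"number"}},"required":["rows"]}

```bash
ls; mkdir -p pics; cat > h.py <<'E'
import numpy as np, cv2
from workcell import status, read_camera, workorder, masks_of
def ray(p,uv):
    K=np.array(p["intrinsics"]);T=np.array(p["world_from_camera"])
    d=np.linalg.inv(K)@[uv[0],uv[1],1]; d=T[:3,:3]@[d[0],-d[1],-d[2]]
    return T[:3,3],d
def at_z(p,uv,z):
    o,d=ray(p,uv); return o+d*(z-o[2])/d[2]
def proj(p,X):
    K=np.array(p["intrinsics"]);T=np.array(p["world_from_camera"])
    c=T[:3,:3].T@(np.array(X)-T[:3,3]); v=K@[c[0],-c[1],-c[2]]; return v[:2]/v[2]
E
python3 - <<'E'
from h import *
s=status.read_state(); print(s["time"],s["tool_pos"],s["tcp_rot"],s["width"])
for n in("scene","top"):
    p=read_camera(n); cv2.imwrite(f"pics/{n}0.png",p["color"][:,:,::-1]); print(n,[k for k in p],np.round(p["world_from_camera"],3).tolist())
    for o in("jar_a","pad_1","end_knob"):
        for m in masks_of(p,o): print(o,round(m["score"],2),np.round(m["bbox"]),int(m["mask"].sum()))
E
```

```text
pics
0.0 [0.2979986  0.60485386 0.22996269] [-0.71267176 -3.05912719  0.00338232] 0.9997451172916978
scene ['color', 'intrinsics', 'world_from_camera', 'shot'] [[0.622, 0.35, -0.701, -0.275], [-0.783, 0.249, -0.57, -0.626], [-0.024, 0.903, 0.429, 0.536], [0.0, 0.0, 0.0, 1.0]]
jar_a 0.81 [209. 154. 223. 176.] 270
jar_a 0.67 [259. 160. 277. 202.] 680
jar_a 0.61 [223. 172. 229. 188.] 165
jar_a 0.5 [254. 160. 267. 193.] 179
pad_1 0.63 [387. 228. 413. 247.] 364
pad_1 0.63 [418. 244. 448. 261.] 472
pad_1 0.61 [328. 208. 352. 223.] 260
pad_1 0.57 [357. 218. 382. 235.] 334
end_knob 0.59 [462. 243. 477. 270.] 233
top ['color', 'intrinsics', 'world_from_camera', 'shot'] [[-0.005, 0.996, -0.084, 0.41], [-1.0, -0.006, -0.01, 0.029], [-0.011, 0.084, 0.996, 1.264], [0.0, 0.0, 0.0, 1.0]]
jar_a 0.8 [262. 196. 284. 214.] 253
jar_a 0.63 [211. 201. 226. 216.] 105
jar_a 0.61 [181. 185. 194. 200.] 185
jar_a 0.45 [239. 182. 256. 199.] 190
pad_1 0.88 [362. 183. 385. 206.] 396
pad_1 0.85 [421. 184. 443. 209.] 358
pad_1 0.69 [337. 186. 357. 207.] 384
pad_1 0.55 [395. 189. 413. 211.] 329
```

```bash
python3 - <<'E'
import cv2
a=cv2.imread("pics/top0.png")[150:250,160:480]; cv2.imwrite("pics/top0c.png",cv2.resize(a,None,fx=2.5,fy=2.5,interpolation=2))
a=cv2.imread("pics/scene0.png")[130:290,190:510]; cv2.imwrite("pics/scene0c.png",cv2.resize(a,None,fx=2.5,fy=2.5,interpolation=2))
E
```

```text
(no output)
```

View pics/top0c.png

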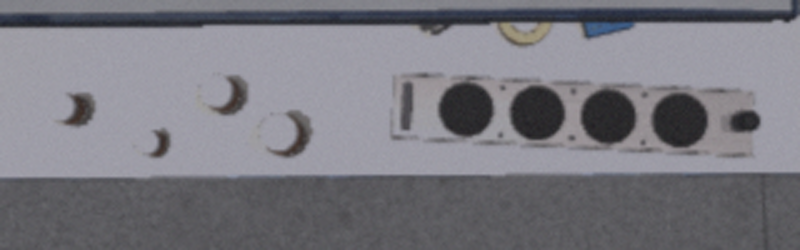

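View pics/scene0c.png

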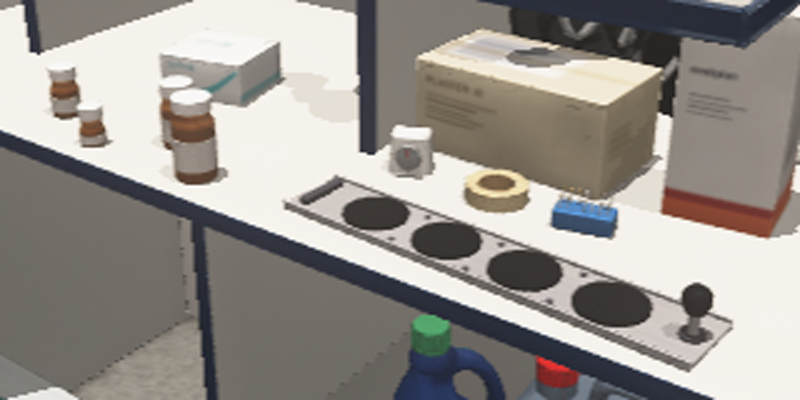

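The knob is at the right (−y) end, so the order from pad_4 to pad_1 is a, b, c, d. In the top picture the jars are at about a (274,203), b (249,187), c (190,193) and d (220,207). The pads are at about (346–432, 194–198).

```bash
cat >> h.py <<'E'
from scipy.optimize import least_squares
J={'a':(.025,.068,.0225,.098),'b':(.022,.052,.020,.082),'c':(.019,.036,.0175,.066),'d':(.016,.020,.015,.050)}
def outline(p,n,x,y,z0=0):
    R,h,r,H=J[n]; t=np.linspace(0,2*np.pi,40)
    pts=[proj(p,(x+q*np.cos(a),y+q*np.sin(a),z+z0)) for q,z in((R,0),(R,h),(r,H-.016),(r,H)) for a in t]
    return np.array(pts)
def bb(p,n,x,y,z0=0):
    o=outline(p,n,x,y,z0); return np.r_[o.min(0),o.max(0)]
E
python3 - <<'E'
from h import *
P={n:read_camera(n) for n in("scene","top")}
s=P["scene"];t=P["top"]
M={n:masks_of(P[n],"jar_a") for n in P}
pads=[m for m in masks_of(t,"pad_1") if m["score"]>.3]
print("pads top", sorted([[*np.round(at_z(t,np.argwhere(m["mask"]).mean(0)[::-1]+0,.01)[:2],4)] for m in pads],key=lambda v:-v[1]))
# dark-threshold centroids
g=t["color"].max(2)
for m in pads:
    l,u,r,b=[int(v) for v in m["bbox"]]; k=np.zeros_like(g);k[u-4:b+5,l-4:r+5]=1
    q=np.argwhere((g<75)&(k>0)); print(len(q),np.round(at_z(t,q.mean(0)[::-1],.01)[:2],4),np.round(at_z(s,[0,0],.01)[:2],1)[:0])
pads=[m for m in masks_of(s,"pad_1") if m["score"]>.3]
print("pads scene", sorted([[*np.round(at_z(s,np.argwhere(m["mask"]).mean(0)[::-1],.01)[:2],4)] for m in pads],key=lambda v:-v[1]))
guess={'a':(274,203),'b':(249,187),'c':(190,193),'d':(220,207)}
for n in J:
    X=at_z(t,guess[n],.05)[:2]
    for nm in("top","scene"):
        p=P[nm]; pred=bb(p,n,*X)
        c=min(M[nm],key=lambda m:np.abs(np.array(m["bbox"])-pred).sum())
        f=least_squares(lambda v:bb(p,n,*v)-np.array(c["bbox"]),X,loss="soft_l1")
        print(n,nm,np.round(X,3),np.round(f.x,4),"res",np.round(f.fun,1))
E
```

```text
pads top [[np.float64(0.531), np.float64(-0.0379)], [np.float64(0.5252), np.float64(-0.1274)], [np.float64(0.5211), np.float64(-0.2173)], [np.float64(0.5159), np.float64(-0.308)]]
351 [ 0.5244 -0.1281] []
351 [ 0.5195 -0.2175] []
356 [ 0.514  -0.3073] []
345 [ 0.5298 -0.038 ] []
pads scene [[np.float64(0.5261), np.float64(-0.0371)], [np.float64(0.5211), np.float64(-0.1266)], [np.float64(0.5167), np.float64(-0.2153)], [np.float64(0.5111), np.float64(-0.3071)]]
a top [0.498 0.185] [0.4899 0.1883] res [ 1.  -0.3 -1.2  0.4]
a scene [0.498 0.185] [0.5092 0.197 ] res [ 0.7 -0.9 -0.7  0.7]
b top [0.547 0.262] [0.5344 0.2688] res [-0.3  0.7  0.4 -0.8]
b scene [0.547 0.262] [0.5437 0.2673] res [-1.4 -0.4  1.5  0.3]
c top [0.53  0.444] [0.5323 0.4566] res [-1.3 -0.5  1.6  0.5]
c scene [0.53  0.444] [0.5438 0.4683] res [-1.  -1.6  1.1  0.9]
d top [0.486 0.351] [0.4895 0.3604] res [-1.4  0.5  1.6 -0.5]
d scene [0.486 0.351] [0.4917 0.362 ] res [-1.5 -0.1  1.6  0. ]
```

Request:
{"method": "drive_tool", "body": {
  "rows": [
    [0, 0, 7.1, 0, 0, 0, 1],
    [0, 0, 7.1, 0, 0, 0, 1],
    [0, 0, 7.1, 0, 0, 0, 1],
    [0, 0, 7.1, 0, 0, 0, 1],
    [0, 0, 7.1, 0, 0, 0, 1],
    [0, 0, 7.1, 0, 0, 0, 1],
    [0, 0, 7.1, 0, 0, 0, 1],
    [0, 0, 7.1, 0, 0, 0, 1]
  ]
}}

```text
time: 1.37
tool_pos: [0.2984, 0.6055, 0.2313]
tcp_rot: [-2.09, -2.346, -0.0]
wrist_force: [-0.4, 0.5, 0.3]
width: 1.0
grip_force: 0.0
```

Request:
{"method": "drive_tool", "body": {
  "rows": [
    [0, 0, 7.0, 0, 0, 0, 1],
    [0, 0, 0, -0.03, 0.02, 0, 1],
    [0, 0, 0, -0.03, 0.02, 0, 1],
    [0, 0, 0, -0.03, 0.02, 0, 1],
    [0, 0, 0, -0.03, 0.02, 0, 1],
    [0, 0, 0, -0.03, 0.02, 0, 1],
    [0, 0, 0, -0.03, 0.02, 0, 1],
    [0, 0, 0, 0, 0, 0, 1]
  ]
}}

```text
time: 2.03
tool_pos: [0.4214, 0.4205, 0.2315]
tcp_rot: [2.225, 2.214, -0.001]
wrist_force: [-0.7, 0.0, -0.2]
width: 1.001
grip_force: 0.0
```

```bash
cat >> h.py <<'E'
from scipy.spatial.transform import Rotation as Ro
def wrist():
    s=status.read_state(); p=dict(read_camera("wrist")); T=np.eye(4);T[:3,:3]=Ro.from_rotvec(s["tcp_rot"]).as_matrix();T[:3,3]=s["tool_pos"]
    p["world_from_camera"]=T@np.array(p["mount"]); return s,p
E
python3 - <<'E'
from h import *
s,p=wrist(); cv2.imwrite("pics/w1.png",p["color"][:,:,::-1])
print(s["time"],s["tool_pos"],Ro.from_rotvec(s["tcp_rot"]).as_matrix().round(3).tolist(),s["q"])
print(np.round(p["mount"],3).tolist())
for m in masks_of(p,"jar_a"): print(round(m["score"],2),m["bbox"])
for n,x in dict(a=(.5,.19),b=(.54,.268),c=(.538,.462),d=(.491,.361)).items(): print(n,bb(p,n,*x).round())
E
```

```text
2.0333 [0.42141859 0.42053818 0.23150034] [[0.005, 1.0, 0.002], [1.0, -0.005, -0.003], [-0.003, 0.002, -1.0]] [ 0.74443813  0.1146903   1.77946226 -0.00346703  1.24780067  0.75046464]
[[0.0, 0.955, 0.298, 0.076], [1.0, -0.0, 0.0, 0.0], [0.0, 0.298, -0.955, -0.143], [0.0, 0.0, 0.0, 1.0]]
0.96 [402.6, 116.4, 457.6, 156.5]
0.87 [361.7, 205.1, 400.0, 248.4]
0.81 [360.9, 315.1, 405.0, 380.5]
0.61 [404.1, 273.5, 433.3, 334.9]
a [361. 316. 416. 408.]
b [396. 266. 453. 338.]
c [408. 112. 465. 155.]
d [366. 202. 401. 243.]
```

View pics/w1.png

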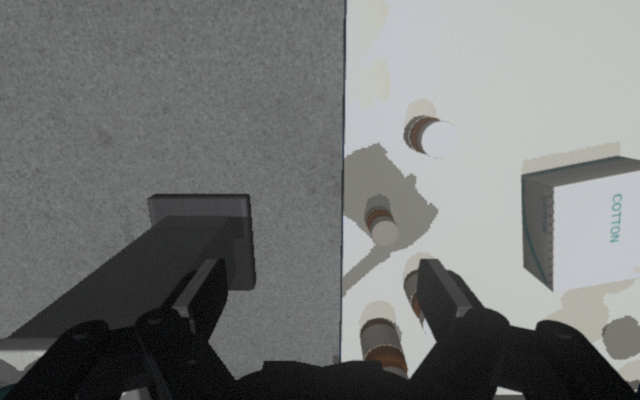

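The wrist view shows c at (430,137), d at (381,226), a at (383,347), and b partly hidden behind the right finger. I'll fit c and d from this view.

```bash
cat >> h.py <<'E'
def fitw(p,n,X,thr=60):
    pred=bb(p,n,*X); ms=masks_of(p,"jar_"+n)
    c=min(ms,key=lambda m:np.abs(np.array(m["bbox"])-pred).sum())
    f=least_squares(lambda v:bb(p,n,*v)-np.array(c["bbox"]),X,loss="soft_l1")
    print(n,round(c["score"],2),np.round(f.x,4),"res",np.round(f.fun,1),c["bbox"]); return f.x
E
python3 - <<'E'
from h import *
s,p=wrist()
fitw(p,'c',(.538,.462)); fitw(p,'d',(.491,.361))
E
```

```text
c 0.95 [0.5311 0.4576] res [-0.7 -0.2  0.5  0.2] [404.5, 120.7, 459.0, 163.8]
d 0.66 [0.4885 0.3554] res [ 3.3  0.5 -1.6 -0.5] [362.3, 209.2, 401.8, 251.9]
```

Request:
{"method": "drive_tool", "body": {
  "rows": [
    [0, 0, 0, -0.021, 0.0225, 0, 1],
    [0, 0, 0, -0.021, 0.0225, 0, 1],
    [0, 0, 0, -0.0215, 0.0225, 0, 1],
    [0, 0, 0, 0, 0, 0.035, 1],
    [0, 0, 0, 0, 0, 0.035, 1],
    [0, 0, 0, 0, 0, 0.035, 1],
    [0, 0, 0, 0, 0, 0, 1],
    [0, 0, 0, 0, 0, 0, 1]
  ]
}}

```text
time: 2.95
tool_pos: [0.4833, 0.3618, 0.1238]
tcp_rot: [-2.219, -2.222, 0.009]
wrist_force: [-1.4, 0.5, 0.0]
width: 1.0
grip_force: 0.0
```

```bash
python3 - <<'E'
from h import *
s,p=wrist(); cv2.imwrite("pics/w2.png",p["color"][:,:,::-1]); print(s["tool_pos"])
fitw(p,'c',(.531,.457)); fitw(p,'d',(.489,.356))
E
```

```text
[0.48326391 0.36175522 0.12384481]
c 0.97 [0.5314 0.4598] res [ 0.6  0.7 -0.4 -2.3] [360.8, 22.3, 439.3, 96.2]
d 0.89 [0.488  0.3562] res [ 0.6  0.8 -0.6 -0.8] [307.5, 178.9, 350.9, 238.9]
```

View pics/w2.png

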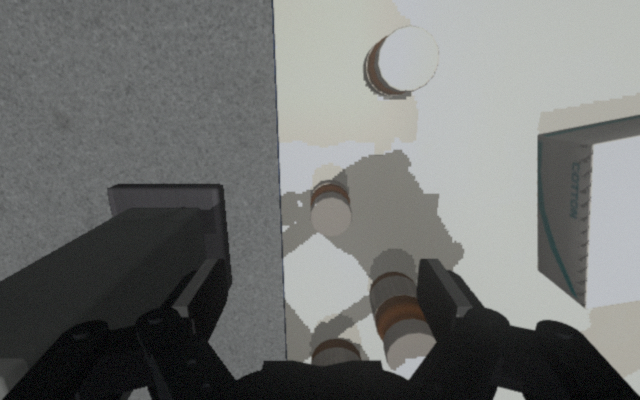

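The view shows d at (330,207) and c at (401,60), and the fits agree. I'll go down on d.

Request:
{"method": "drive_tool", "body": {
  "rows": [
    [0, 0, 0, -0.0055, 0.005, 0, 1],
    [0, 0, 0, 0, 0, 0.03, 1],
    [0, 0, 0, 0, 0, 0.03, 1],
    [0, 0, 0, 0, 0, 0.03, 1],
    [0, 0, 0, 0, 0, 0.014, 1],
    [0, 0, 0, 0, 0, 0, 1],
    [0, 0, 0, 0, 0, 0, 0],
    [0, 0, 0, 0, 0, 0, 0]
  ],
  "force": 30
}}

```text
time: 3.77
tool_pos: [0.4926, 0.3575, 0.0247]
tcp_rot: [2.221, 2.22, 0.006]
wrist_force: [0.2, 0.1, 0.1]
width: 0.747
grip_force: 0.0
```

Request:
{"method": "drive_tool", "body": {
  "rows": [
    [0, 0, 0, 0, 0, 0, 0],
    [0, 0, 0, 0, 0, 0, 0],
    [0, 0, 0, 0, 0, 0, 0],
    [0, 0, 0, 0, 0, 0, 0],
    [0, 0, 0, 0, 0, 0, 0],
    [0, 0, 0, 0, 0, 0, 0],
    [0, 0, 0, 0, 0, 0, 0]
  ]
}}

```text
time: 4.35
tool_pos: [0.4918, 0.3573, 0.0242]
tcp_rot: [2.222, 2.221, 0.005]
wrist_force: [-0.6, -0.8, 7.1]
width: 0.344
grip_force: 29.2
```

Request:
{"method": "drive_tool", "body": {
  "rows": [
    [0, 0, 0, 0, 0, -0.015, 0],
    [0, 0, 0, 0, 0, -0.035, 0],
    [0, 0, 0, 0, 0, -0.035, 0],
    [0, 0, 0, 0, 0, -0.035, 0],
    [0, 0, 0, 0, 0, -0.035, 0],
    [0, 0, 0, -0.035, 0.0035, 0, 0],
    [0, 0, 0, -0.035, 0.0035, 0, 0],
    [0, 0, 0, -0.035, 0.0035, 0, 0]
  ]
}}

```text
time: 5.02
tool_pos: [0.5016, 0.251, 0.1789]
tcp_rot: [2.219, 2.222, 0.004]
wrist_force: [0.2, 0.3, -0.7]
width: 0.34
grip_force: 29.8
```

Request:
{"method": "drive_tool", "body": {
  "rows": [
    [0, 0, 0, -0.035, 0.0035, 0, 0],
    [0, 0, 0, -0.035, 0.0035, 0, 0],
    [0, 0, 0, -0.035, 0.0035, 0, 0],
    [0, 0, 0, -0.035, 0.0035, 0, 0],
    [0, 0, 0, -0.035, 0.0035, 0, 0],
    [0, 0, 0, -0.035, 0.0035, 0, 0],
    [0, 0, 0, 0, 0, 0, 0],
    [0, 0, 0, 0, 0, 0, 0]
  ]
}}

```text
time: 5.68
tool_pos: [0.522, 0.0396, 0.1774]
tcp_rot: [2.226, 2.217, 0.0]
wrist_force: [-0.2, 0.9, -0.8]
width: 0.34
grip_force: 29.8
```

```bash
python3 - <<'E'
from h import *
s,p=wrist(); cv2.imwrite("pics/w3.png",p["color"][:,:,::-1]); print(s["tool_pos"],s["width"],s["grip_force"],Ro.from_rotvec(s["tcp_rot"]).as_matrix().round(3).tolist())
for m in masks_of(p,"pad_1"): print(round(m["score"],2),m["bbox"],at_z(p,[(m["bbox"][0]+m["bbox"][2])/2,(m["bbox"][1]+m["bbox"][3])/2],.01).round(4))
fitw(p,'a',(.497,.19)); fitw(p,'b',(.539,.268))
E
```

```text
[0.52204655 0.03962835 0.17744208] 0.3400150511385805 29.788716126058716 [[0.004, 1.0, 0.0], [1.0, -0.004, 0.0], [0.0, 0.0, -1.0]]
0.74 [336.1, 221.4, 362.4, 259.9] [ 0.5501 -0.0252  0.01  ]
0.59 [294.3, 309.6, 353.8, 348.2] [ 0.5237 -0.1342  0.01  ]
0.46 [309.3, 360.7, 331.5, 367.9] [ 0.5193 -0.1841  0.01  ]
a 0.63 [0.5011 0.15  ] res [-1.8 -0.7  8.5 45.9] [252.8, 0.0, 318.5, 42.0]
b 0.63 [0.4971 0.1567] res [ 0.3 -0.9 -0.4 34.8] [252.8, 0.0, 318.5, 42.0]
```

View pics/w3.png

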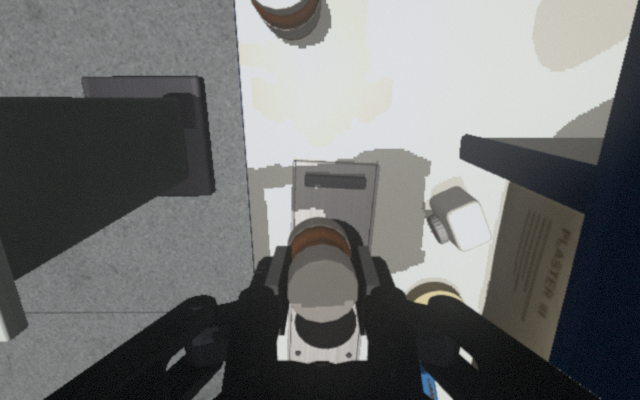

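d is held upright at (323,275) over the rack, and pad_1 is partly visible below it.

Request:
{"method": "drive_tool", "body": {
  "rows": [
    [0, 0, 0, -0.0255, 0.0022, 0, 0],
    [0, 0, 0, -0.0255, 0.0022, 0, 0],
    [0, 0, 0, -0.0255, 0.0022, 0, 0],
    [0, 0, 0, 0, 0, 0.03, 0],
    [0, 0, 0, 0, 0, 0.03, 0],
    [0, 0, 0, 0, 0, 0.03, 0],
    [0, 0, 0, 0, 0, 0.03, 0],
    [0, 0, 0, 0, 0, 0, 0]
  ]
}}

```text
time: 6.55
tool_pos: [0.523, -0.0332, 0.0511]
tcp_rot: [-2.213, -2.216, 0.012]
wrist_force: [-1.5, -0.2, -2.0]
width: 0.342
grip_force: 29.9
```

```bash
python3 - <<'E'
from h import *
s=status.read_state(); print(s["tool_pos"],s["wrist_force"])
for n in("top","scene"):
    p=read_camera(n)
    for m in masks_of(p,"pad_1"): print(n,round(m["score"],2),m["bbox"],at_z(p,np.argwhere(m["mask"]).mean(0)[::-1],.01).round(4)[:2])
    print(n,bb(p,'d',s["tool_pos"][0],s["tool_pos"][1]-.001,s["tool_pos"][2]-.0242), [m["bbox"] for m in masks_of(p,"jar_d")])
cv2.imwrite("pics/s2.png",cv2.resize(p["color"][170:270,280:440,::-1],None,fx=4,fy=4,interpolation=2))
E
```

```text
[ 0.52303765 -0.03321398  0.05109459] [-1.52645735 -0.19893806 -1.99038626]
top 0.7 [394.6, 185.0, 414.3, 209.3] [ 0.5201 -0.2173]
top 0.57 [420.3, 186.6, 443.1, 207.6] [ 0.5151 -0.3063]
top [340.05099138 188.49292886 351.02456503 200.09172493] [[179.3, 185.6, 195.4, 201.0], [259.6, 195.8, 284.8, 214.2], [241.2, 181.2, 256.4, 197.6]]
scene 0.82 [419.4, 244.2, 447.6, 262.9] [ 0.5112 -0.3067]
scene 0.77 [385.3, 228.5, 414.2, 244.2] [ 0.5161 -0.2175]
scene 0.68 [356.5, 218.3, 382.7, 236.1] [ 0.5217 -0.1268]
scene 0.51 [325.8, 210.5, 349.3, 221.6] [ 0.526  -0.0373]
scene [330.97199796 189.35030941 343.56051256 212.39785645] [[331.8, 185.8, 343.0, 209.8], [258.3, 163.9, 277.9, 201.7], [206.0, 154.5, 221.3, 178.9], [252.9, 157.9, 267.9, 191.2]]
```

View pics/s2.png

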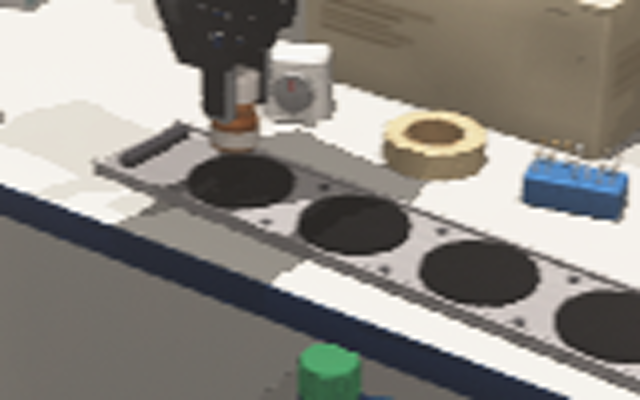

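The scene view shows d upright above pad_1, near crop (237,130). I'll correct the offset, then lower it.

Request:
{"method": "drive_tool", "body": {
  "rows": [
    [0, 0, 0, -0.004, 0.0055, 0, 0],
    [0, 0, 0, 0, 0, 0.006, 0],
    [0, 0, 0, 0, 0, 0.006, 0],
    [0, 0, 0, 0, 0, 0.004, 0],
    [0, 0, 0, 0, 0, 0, 0]
  ]
}}

```text
time: 7.27
tool_pos: [0.5327, -0.0391, 0.0398]
tcp_rot: [-2.221, -2.219, 0.003]
wrist_force: [1.0, -0.0, -1.2]
width: 0.346
grip_force: 29.9
```

Request:
{"method": "drive_tool", "body": {
  "rows": [
    [0, 0, 0, 0, -0.004, 0, 0],
    [0, 0, 0, 0, 0, 0.004, 0],
    [0, 0, 0, 0, 0, 0, 0],
    [0, 0, 0, 0, 0, 0, 0],
    [0, 0, 0, 0, 0, 0, 0]
  ]
}}

```text
time: 7.68
tool_pos: [0.5301, -0.0391, 0.0373]
tcp_rot: [2.222, 2.221, 0.0]
wrist_force: [0.3, 0.5, -0.3]
width: 0.338
grip_force: 29.9
```

Request:
{"method": "drive_tool", "body": {
  "rows": [
    [0, 0, 0, 0.002, -0.001, 0.0015, 0],
    [0, 0, 0, 0, 0, 0.0015, 0],
    [0, 0, 0, 0, 0, 0, 0],
    [0, 0, 0, 0, 0, 0, 0]
  ]
}}

```text
time: 8.02
tool_pos: [0.5292, -0.037, 0.0343]
tcp_rot: [2.222, 2.221, 0.0]
wrist_force: [-0.3, 0.2, -0.7]
width: 0.339
grip_force: 29.8
```

Request:
{"method": "drive_tool", "body": {
  "rows": [
    [0, 0, 0, 0, 0, 0.001, 0],
    [0, 0, 0, 0, 0, 0, 0],
    [0, 0, 0, 0, 0, 0, 0]
  ]
}}

```text
time: 8.27
tool_pos: [0.5293, -0.0371, 0.0342]
tcp_rot: [2.222, 2.221, 0.0]
wrist_force: [-1.6, 0.4, 6.0]
width: 0.341
grip_force: 30.6
```

Contact. Release and back off upward.

Request:
{"method": "drive_tool", "body": {
  "rows": [
    [0, 0, 0, 0, 0, 0, 0.5],
    [0, 0, 0, 0, 0, 0, 0.8],
    [0, 0, 0, 0, 0, 0, 1],
    [0, 0, 0, 0, 0, 0, 1],
    [0, 0, 0, 0, 0, 0, 1],
    [0, 0, 0, 0, 0, -0.03, 1],
    [0, 0, 0, 0, 0, -0.04, 1],
    [0, 0, 0, 0, 0, -0.04, 1]
  ]
}}

```text
time: 8.93
tool_pos: [0.5273, -0.0369, 0.1428]
tcp_rot: [-2.22, -2.218, 0.004]
wrist_force: [1.9, -0.4, -0.1]
width: 1.007
grip_force: 0.0
```

Request:
{"method": "drive_tool", "body": {
  "rows": [
    [0, 0, 0, 0, 0, -0.035, 1],
    [0, 0, 0, 0.015, -0.01, 0, 1],
    [0, 0, 0, 0.035, 0, 0, 1],
    [0, 0, 0, 0.035, 0, 0, 1],
    [0, 0, 0, 0.03, 0, 0, 1],
    [0, 0, 0, 0, 0, 0, 1],
    [0, 0, 0, 0, 0, 0, 1],
    [0, 0, 0, 0, 0, 0, 1]
  ]
}}

```text
time: 9.6
tool_pos: [0.5189, 0.0777, 0.178]
tcp_rot: [2.221, 2.222, -0.001]
wrist_force: [-0.2, -1.2, 0.4]
width: 0.997
grip_force: 0.0
```

```bash
python3 - <<'E'
from h import *
s,p=wrist(); cv2.imwrite("pics/w4.png",p["color"][:,:,::-1]); print(s["tool_pos"],s["width"])
fitw(p,'a',(.497,.19)); fitw(p,'b',(.539,.268))
for n in("top","scene"):
    p=read_camera(n); print(n,bb(p,'d',.529,-.038,.01).round(1), [m["bbox"] for m in masks_of(p,"jar_d")])
E
```

```text
[0.51894425 0.07768299 0.17802146] 0.9971998236051355
a 0.97 [0.4982 0.1876] res [-1.6  0.2  4.1 -0.2] [254.0, 0.0, 323.9, 88.4]
b 0.97 [0.4945 0.1937] res [  1.    0.8  -4.5 -10.7] [254.0, 0.0, 323.9, 88.4]
top [341.  187.1 351.9 198.6] [[240.4, 183.5, 256.8, 200.4], [180.6, 186.9, 196.2, 202.3], [340.5, 186.5, 351.7, 202.0], [262.2, 200.4, 269.1, 207.6]]
scene [333.6 194.9 346.1 217.8] [[259.7, 165.5, 279.2, 202.9], [210.2, 155.1, 221.5, 179.9], [331.3, 194.8, 344.1, 214.7], [254.2, 159.7, 267.3, 193.6]]
```

View pics/w4.png

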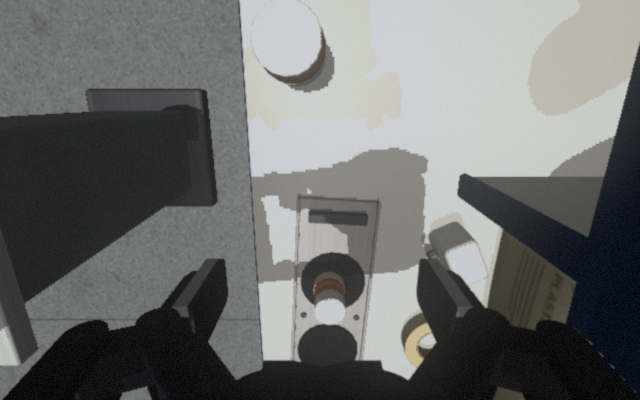

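d stands on pad_1, with the cap at about (330,311) and the pad at about (334,280). a is at (289,42). I'll measure the pads in this view.

```bash
python3 - <<'E'
from h import *
s,p=wrist()
g=p["color"].max(2)
for v in (265,270,275,280,285,290):
    r=g[v,290:380]; print(v,np.where(r<70)[0][[0,-1]]+290 if (r<70).any() else None)
print([np.where(g[240:300,c]<70)[0][0]+240 for c in (325,334,343)])
t=np.linspace(0,2*np.pi,72)
for c in((.5285,-.038),(.519,-.2175)): 
  o=np.array([proj(p,(c[0]+.035*np.cos(a),c[1]+.035*np.sin(a),.01)) for a in t]); print(o.min(0),o.max(0))
print(bb(p,'d',.529,-.038,.01),[m["bbox"] for m in masks_of(p,"jar_d")])
print(s["tool_pos"])
E
```

```text
265 [306 359]
270 [303 361]
275 [302 363]
280 [302 363]
285 [302 363]
290 [304 361]
[np.int64(254), np.int64(253), np.int64(254)]
[298.40766009 253.75394472] [362.98170453 310.56259617]
[294.10285624 387.52085846] [350.22116299 430.41234246]
[316.11445941 269.84938898 348.56096507 325.18495979] [[250.1, 0.0, 325.7, 87.5], [310.1, 269.5, 344.4, 326.1]]
[0.51921945 0.07709605 0.17823799]
```

```bash
python3 - <<'E'
from h import *
p=cv2.imread("pics/w4.png"); 
cv2.imwrite("pics/w4c.png",cv2.resize(p[240:340,280:400],None,fx=6,fy=6,interpolation=2))
g=p.astype(int)
for v in (285,290,310,315): 
    m=(g[v,295:365].max(1)>75); w=np.where(m)[0]+295; print(v,w[[0,-1]],len(w))
E
```

```text
285 [295 364] 35
290 [295 364] 34
310 [295 364] 70
315 [295 364] 70
```

View pics/w4c.png

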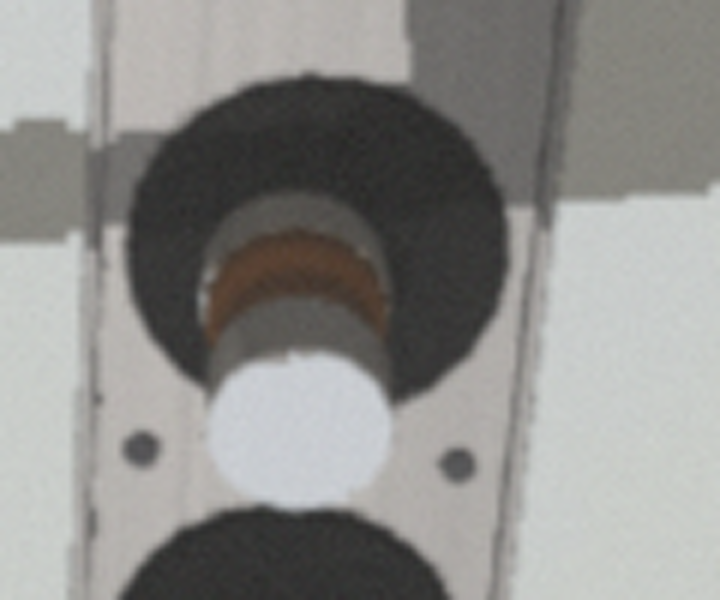

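d is about 3–5 mm from the centre of pad_1, which is within tolerance. Next is a.

Request:
{"method": "drive_tool", "body": {
  "rows": [
    [0, 0, 0, 0.025, -0.01, 0, 1],
    [0, 0, 0, 0.035, -0.011, 0, 1],
    [0, 0, 0, 0.02, 0, 0, 1],
    [0, 0, 0, 0, 0, 0, 1],
    [0, 0, 0, 0, 0, 0, 1],
    [0, 0, 0, 0, 0, 0, 1]
  ]
}}

```text
time: 10.55
tool_pos: [0.4983, 0.1575, 0.1783]
tcp_rot: [2.221, 2.221, -0.001]
wrist_force: [0.3, -0.8, -0.7]
width: 0.999
grip_force: 0.0
```

```bash
python3 - <<'E'
from h import *
s,p=wrist(); cv2.imwrite("pics/w5.png",p["color"][:,:,::-1]); print(s["tool_pos"],s["width"])
fitw(p,'a',(.497,.19)); fitw(p,'b',(.539,.268))
E
```

```text
[0.49826079 0.15748251 0.17826508] 0.9989874191735935
a 0.87 [0.496  0.1888] res [-1.4  3.9  1.4 -1.1] [287.7, 115.9, 349.7, 197.9]
b 0.68 [0.5473 0.2655] res [-1.6 -0.4  0.8  0.9] [353.3, 15.3, 424.1, 86.1]
```

View pics/w5.png

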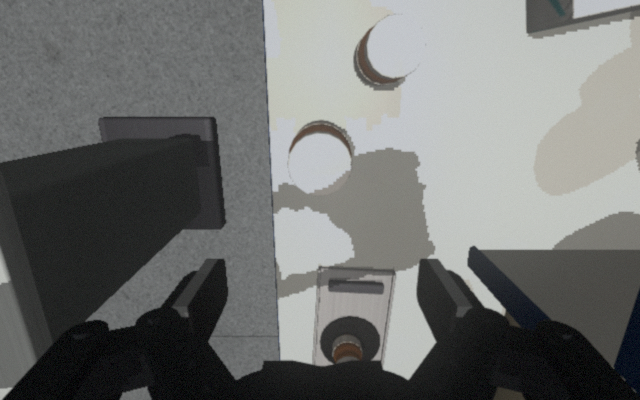

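a is at (320,158) and b at (390,50), and both fit well. Go down on a.

Request:
{"method": "drive_tool", "body": {
  "rows": [
    [0, 0, 0, 0.0165, -0.001, 0, 1],
    [0, 0, 0, 0.016, -0.001, 0, 1],
    [0, 0, 0, 0, 0, 0, 1],
    [0, 0, 0, 0, 0, 0.03, 1],
    [0, 0, 0, 0, 0, 0.03, 1],
    [0, 0, 0, 0, 0, 0.03, 1],
    [0, 0, 0, 0, 0, 0.022, 1],
    [0, 0, 0, 0, 0, 0, 1]
  ]
}}

```text
time: 11.37
tool_pos: [0.4919, 0.1878, 0.061]
tcp_rot: [-2.22, -2.217, 0.015]
wrist_force: [-0.7, -0.0, -0.7]
width: 0.999
grip_force: 0.0
```

Request:
{"method": "drive_tool", "body": {
  "rows": [
    [0, 0, 0, 0, 0, 0, 1],
    [0, 0, 0, 0, 0, 0, 0],
    [0, 0, 0, 0, 0, 0, 0],
    [0, 0, 0, 0, 0, 0, 0],
    [0, 0, 0, 0, 0, 0, 0],
    [0, 0, 0, 0, 0, 0, 0],
    [0, 0, 0, 0, 0, 0, 0],
    [0, 0, 0, 0, 0, 0, 0]
  ],
  "force": 40
}}

```text
time: 12.03
tool_pos: [0.4972, 0.1909, 0.0686]
tcp_rot: [2.221, 2.22, 0.003]
wrist_force: [-2.7, -1.1, 7.9]
width: 0.509
grip_force: 41.9
```

Request:
{"method": "drive_tool", "body": {
  "rows": [
    [0, 0, 0, 0, 0, -0.01, 0],
    [0, 0, 0, 0, 0, -0.035, 0],
    [0, 0, 0, 0, 0, -0.035, 0],
    [0, 0, 0, 0, 0, -0.035, 0],
    [0, 0, 0, -0.02, 0.0014, 0, 0],
    [0, 0, 0, -0.035, 0.0014, 0, 0],
    [0, 0, 0, -0.035, 0.0014, 0, 0],
    [0, 0, 0, -0.035, 0.0014, 0, 0]
  ]
}}

```text
time: 12.7
tool_pos: [0.5018, 0.0645, 0.1827]
tcp_rot: [2.219, 2.222, 0.002]
wrist_force: [0.5, 0.5, -1.9]
width: 0.511
grip_force: 43.2
```

Request:
{"method": "drive_tool", "body": {
  "rows": [
    [0, 0, 0, -0.035, 0.0014, 0, 0],
    [0, 0, 0, -0.035, 0.0014, 0, 0],
    [0, 0, 0, -0.035, 0.0014, 0, 0],
    [0, 0, 0, -0.035, 0.0014, 0, 0],
    [0, 0, 0, -0.035, 0.0014, 0, 0],
    [0, 0, 0, -0.035, 0.0014, 0, 0],
    [0, 0, 0, -0.035, 0.0014, 0, 0],
    [0, 0, 0, -0.035, 0.0014, 0, 0]
  ]
}}

```text
time: 13.37
tool_pos: [0.5125, -0.2164, 0.1822]
tcp_rot: [2.221, 2.22, 0.001]
wrist_force: [0.5, -0.1, -2.4]
width: 0.512
grip_force: 43.2
```

Request:
{"method": "drive_tool", "body": {
  "rows": [
    [0, 0, 0, -0.035, 0.0014, 0, 0],
    [0, 0, 0, -0.035, 0.0014, 0, 0],
    [0, 0, 0, -0.02, 0, 0, 0],
    [0, 0, 0, 0, 0, 0, 0],
    [0, 0, 0, 0, 0, 0, 0],
    [0, 0, 0, 0, 0, 0, 0]
  ]
}}

```text
time: 13.87
tool_pos: [0.5153, -0.304, 0.1814]
tcp_rot: [-2.222, -2.22, -0.001]
wrist_force: [0.0, 0.0, -2.3]
width: 0.515
grip_force: 43.2
```

Request:
{"method": "drive_tool", "body": {
  "rows": [
    [0, 0, 0, -0.001, 0.0015, 0.03, 0],
    [0, 0, 0, 0, 0, 0.03, 0],
    [0, 0, 0, 0, 0, 0.025, 0],
    [0, 0, 0, 0, 0, 0.012, 0],
    [0, 0, 0, 0, 0, 0, 0],
    [0, 0, 0, 0, 0, 0, 0],
    [0, 0, 0, 0, 0, 0, 0]
  ]
}}

```text
time: 14.45
tool_pos: [0.5185, -0.3059, 0.0863]
tcp_rot: [2.219, 2.22, 0.001]
wrist_force: [0.3, 0.8, -2.3]
width: 0.517
grip_force: 43.2
```

Request:
{"method": "drive_tool", "body": {
  "rows": [
    [0, 0, 0, 0, 0, 0.0025, 0],
    [0, 0, 0, 0, 0, 0, 0],
    [0, 0, 0, 0, 0, 0.002, 0],
    [0, 0, 0, 0, 0, 0, 0],
    [0, 0, 0, 0, 0, 0, 0],
    [0, 0, 0, 0, 0, 0, 0]
  ]
}}

```text
time: 14.95
tool_pos: [0.517, -0.3057, 0.0799]
tcp_rot: [2.222, 2.221, -0.0]
wrist_force: [0.2, -0.2, -1.6]
width: 0.511
grip_force: 43.2
```

Request:
{"method": "drive_tool", "body": {
  "rows": [
    [0, 0, 0, 0, 0, 0.001, 0],
    [0, 0, 0, 0, 0, 0, 0],
    [0, 0, 0, 0, 0, 0, 0]
  ]
}}

```text
time: 15.2
tool_pos: [0.517, -0.3057, 0.0787]
tcp_rot: [-2.222, -2.221, 0.0]
wrist_force: [-0.3, -0.4, -3.4]
width: 0.514
grip_force: 43.4
```

Request:
{"method": "drive_tool", "body": {
  "rows": [
    [0, 0, 0, 0, 0, 0.001, 0],
    [0, 0, 0, 0, 0, 0, 0],
    [0, 0, 0, 0, 0, 0, 0]
  ]
}}

```text
time: 15.45
tool_pos: [0.5171, -0.3059, 0.0786]
tcp_rot: [2.222, 2.221, -0.0]
wrist_force: [-3.1, 1.4, 4.6]
width: 0.513
grip_force: 44.2
```

Request:
{"method": "drive_tool", "body": {
  "rows": [
    [0, 0, 0, 0, 0, 0, 0.6],
    [0, 0, 0, 0, 0, 0, 0.8],
    [0, 0, 0, 0, 0, 0, 1],
    [0, 0, 0, 0, 0, 0, 1],
    [0, 0, 0, 0, 0, 0, 1],
    [0, 0, 0, 0, 0, -0.025, 1],
    [0, 0, 0, 0, 0, -0.035, 1],
    [0, 0, 0, 0, 0, -0.035, 1]
  ]
}}

```text
time: 16.12
tool_pos: [0.5158, -0.3048, 0.172]
tcp_rot: [-2.219, -2.218, 0.001]
wrist_force: [1.1, -0.1, 0.1]
width: 0.999
grip_force: 0.0
```

Request:
{"method": "drive_tool", "body": {
  "rows": [
    [0, 0, 0, 0, 0, -0.02, 1],
    [0, 0, 0, 0.035, 0, 0, 1],
    [0, 0, 0, 0.035, 0, 0, 1],
    [0, 0, 0, 0.035, 0, 0, 1],
    [0, 0, 0, 0.025, 0, 0, 1],
    [0, 0, 0, 0, 0, 0, 1],
    [0, 0, 0, 0, 0, 0, 1],
    [0, 0, 0, 0, 0, 0, 1]
  ]
}}

```text
time: 16.78
tool_pos: [0.5173, -0.176, 0.1929]
tcp_rot: [2.221, 2.221, -0.0]
wrist_force: [0.5, 0.3, -0.2]
width: 1.003
grip_force: 0.0
```

```bash
python3 - <<'E'
from h import *
s,p=wrist(); cv2.imwrite("pics/w6.png",p["color"][:,:,::-1]); print(s["tool_pos"],s["width"])
t=np.linspace(0,2*np.pi,72)
for c in((.5305,-.0365),(.526,-.126),(.521,-.2155),(.5155,-.306)):
  o=np.array([proj(p,(c[0]+.035*np.cos(a),c[1]+.035*np.sin(a),.01)) for a in t]); print(o.min(0).round(1),o.max(0).round(1))
print(bb(p,'d',.529,-.038,.01).round(1),bb(p,'a',.517,-.307,.01).round(1),[m["bbox"] for m in masks_of(p,"jar_d")])
E
```

```text
[ 0.51733301 -0.1759674   0.19291484] 1.0030555378212518
[297.5 -21.2] [375.8  66.1]
[294.9  88.3] [366.6 161.6]
[292.3 180.5] [358.4 242.9]
[289.6 259.8] [350.9 313.5]
[316.8 -11.1 357.5  45.4] [295.  268.7 348.  372.8] [[295.9, 269.0, 347.1, 366.9], [311.1, 0.7, 352.6, 47.0]]
```

View pics/w6.png

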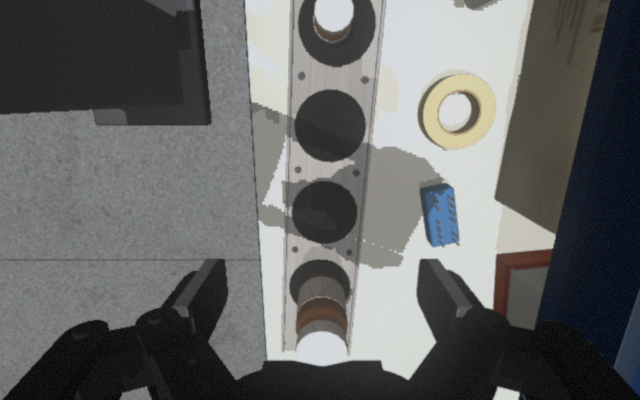

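Pads 2 and 3 are where predicted, at (330,125) and (325,212). a is centred on pad_4 and d stands on pad_1. Next is b.

Request:
{"method": "drive_tool", "body": {
  "rows": [
    [0, 0, 0, 0.02, 0.002, 0, 1],
    [0, 0, 0, 0.036, 0.002, 0, 1],
    [0, 0, 0, 0.036, 0.002, 0, 1],
    [0, 0, 0, 0.036, 0.002, 0, 1],
    [0, 0, 0, 0.036, 0.002, 0, 1],
    [0, 0, 0, 0.036, 0.002, 0, 1],
    [0, 0, 0, 0.036, 0.002, 0, 1],
    [0, 0, 0, 0.036, 0.002, 0, 1]
  ]
}}

```text
time: 17.55
tool_pos: [0.5243, 0.0943, 0.1886]
tcp_rot: [-2.218, -2.209, 0.03]
wrist_force: [-23.3, -8.1, 0.3]
width: 1.001
grip_force: 0.0
```

Request:
{"method": "drive_tool", "body": {
  "rows": [
    [0, 0, 0, 0.036, 0.002, 0, 1],
    [0, 0, 0, 0.036, 0, 0, 1],
    [0, 0, 0, 0.036, 0, 0, 1],
    [0, 0, 0, 0.016, 0, 0, 1],
    [0, 0, 0, 0, 0, 0, 1],
    [0, 0, 0, 0, 0, 0, 1],
    [0, 0, 0, 0, 0, 0, 1]
  ]
}}

```text
time: 18.13
tool_pos: [0.524, 0.2194, 0.187]
tcp_rot: [-2.211, -2.209, 0.034]
wrist_force: [-28.8, 1.2, 0.7]
width: 0.998
grip_force: 0.0
```

```bash
python3 - <<'E'
from h import *
s,p=wrist(); cv2.imwrite("pics/w7.png",p["color"][:,:,::-1]); print(s["tool_pos"],s["width"])
fitw(p,'b',(.545,.266)); s,p=wrist(); fitw(p,'b',(.545,.266)); fitw(p,'c',(.531,.459))
E
```

```text
[0.5240222  0.2193726  0.18700637] 0.9981508614703896
b 0.6 [0.5481 0.2666] res [ 0.9  0.1 -0.7 -0.1] [327.9, 104.8, 385.4, 164.5]
b 0.77 [0.5468 0.2664] res [ 0.1 -1.4 -0.1  0.9] [327.2, 106.0, 383.0, 163.2]
c 0.77 [0.5509 0.2631] res [ 7.8  5.3 -1.3 -2. ] [327.2, 106.0, 383.0, 163.2]
```

There's a −29 N force in x, so the gripper is pressing on something. I'll back off toward the robot and look.

Request:
{"method": "drive_tool", "body": {
  "rows": [
    [0, 0, 0, 0, -0.012, 0, 1],
    [0, 0, 0, 0, -0.012, 0, 1],
    [0, 0, 0, 0, 0, 0, 1],
    [0, 0, 0, 0, 0, 0, 1]
  ]
}}

```text
time: 18.72
tool_pos: [0.5122, 0.2201, 0.1936]
tcp_rot: [2.222, 2.219, 0.003]
wrist_force: [0.6, 0.2, -0.7]
width: 1.0
grip_force: 0.0
```

```bash
python3 - <<'E'
from h import *
p=read_camera("scene"); cv2.imwrite("pics/s3.png",cv2.resize(p["color"][:260,120:470,::-1],None,fx=2.2,fy=2.2,interpolation=2))
for x in(.5,.55,.6,.65): print(x,proj(p,(x,.25,.0)),proj(p,(x,.25,.25)))
E
```

```text
0.5 [254.45828594 194.75159428] [246.15792171 110.34375947]
0.55 [266.54854801 188.98763857] [259.57013819 106.53059981]
0.6 [278.00735293 183.52472605] [272.22108266 102.93387357]
0.65 [288.88291185 178.33987235] [284.17378073  99.53566224]
```

View pics/s3.png

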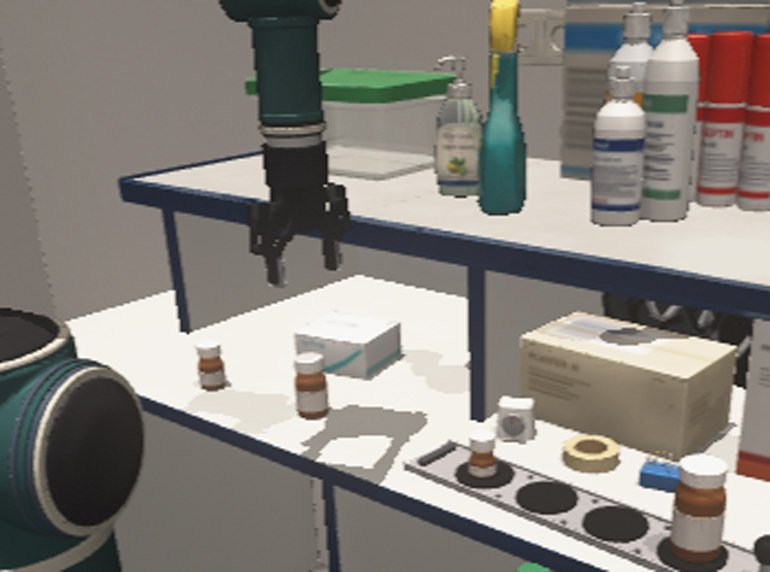

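The gripper knuckles hit the shelf edge, a blue band above and behind the jars. Find where that edge is.

```bash
python3 - <<'E'
from h import *
t=read_camera("top"); s=read_camera("scene")
# top: bottom row of blue band at some columns ; scene: top/bottom of band
def blue(p): 
    c=p["color"].astype(int); return (c[...,2]-c[...,0]>15)&(c.max(2)<120)
bt,bs=blue(t),blue(s)
for u in (230,260,340,400): print("top",u,np.where(bt[:190,u])[0])
for u in (300,320,370,400): print("scene",u,np.where(bs[:170,u])[0])
for z in (.2,.25,.3): print(z,[at_z(t,(u,max(np.where(bt[:190,u])[0])+1),z)[:2].round(3).tolist() for u in(230,340)],
  [at_z(s,(u,max(np.where(bs[:135,u])[0])+1),z)[:2].round(3).tolist() for u in(300,320)],[at_z(s,(u,min(np.where(bs[:135,u])[0])),z)[:2].round(3).tolist() for u in(300,320)])
E
```

```text
top 230 [152 153 154 155 156 157 158 159 160 161 162 163 164 165 166 167 168 169
 170 171 172 173 174 175 176 177 178 179 180 181 182 183 184 185 186 187
 188 189]
top 260 [155 156 157]
top 340 [154 155 156]
top 400 [153 154 155 156 158 163]
scene 300 [103]
scene 320 [ 82  83 105 116]
scene 370 [114 115 125 126 127]
scene 400 [ 11  12  13  14  15  16  17  18  19  20  21  22  64  65  66  67  68  93
  94  95 118 119 120 124 130 131 132]
0.2 [[0.523, 0.285], [0.611, -0.012]] [[0.792, 0.314], [0.701, 0.158]] [[0.803, 0.324], [1.123, 0.493]]
0.25 [[0.517, 0.273], [0.601, -0.01]] [[0.633, 0.174], [0.556, 0.042]] [[0.642, 0.182], [0.915, 0.327]]
0.3 [[0.512, 0.261], [0.592, -0.009]] [[0.474, 0.034], [0.411, -0.075]] [[0.482, 0.041], [0.707, 0.16]]
```

The shelf edge is at about x≈0.60, z≈0.235–0.265. I'll descend at x=0.512, slide in below it over b, then continue down.

Request:
{"method": "drive_tool", "body": {
  "rows": [
    [0, 0, 0, 0.023, 0, 0, 1],
    [0, 0, 0, 0.0235, 0, 0, 1],
    [0, 0, 0, 0, 0, 0.03, 1],
    [0, 0, 0, 0, 0, 0.03, 1],
    [0, 0, 0, 0, 0, 0.023, 1],
    [0, 0, 0, 0, 0, 0, 1],
    [0, 0, 0, 0, 0, 0, 1],
    [0, 0, 0, 0, 0, 0, 1]
  ]
}}

```text
time: 19.53
tool_pos: [0.5127, 0.2673, 0.1112]
tcp_rot: [2.222, 2.22, 0.003]
wrist_force: [0.2, 0.1, 0.1]
width: 1.001
grip_force: 0.0
```

Request:
{"method": "drive_tool", "body": {
  "rows": [
    [0, 0, 0, 0, 0.008, 0, 1],
    [0, 0, 0, 0, 0.008, 0, 1],
    [0, 0, 0, 0, 0.008, 0, 1],
    [0, 0, 0, 0, 0, 0, 1]
  ]
}}

```text
time: 19.87
tool_pos: [0.5385, 0.2673, 0.1115]
tcp_rot: [2.222, 2.219, 0.006]
wrist_force: [-0.2, 1.0, -0.6]
width: 0.996
grip_force: 0.0
```

Request:
{"method": "drive_tool", "body": {
  "rows": [
    [0, 0, 0, 0, 0.005, 0, 1],
    [0, 0, 0, 0, 0.005, 0, 1],
    [0, 0, 0, 0, 0, 0, 1],
    [0, 0, 0, 0, 0, 0, 1]
  ]
}}

```text
time: 20.2
tool_pos: [0.5455, 0.2668, 0.1097]
tcp_rot: [-2.222, -2.22, 0.0]
wrist_force: [-0.1, -0.1, 0.4]
width: 1.002
grip_force: 0.0
```

```bash
python3 - <<'E'
from h import *
s,p=wrist(); cv2.imwrite("pics/w8.png",p["color"][:,:,::-1]); print(s["tool_pos"],s["wrist_force"])
fitw(p,'b',(.547,.266)); s,p=wrist(); fitw(p,'b',(.547,.266))
E
```

```text
[0.54552409 0.26678504 0.10966726] [-0.06362635 -0.09017607  0.43515839]
b 0.71 [0.5484 0.2666] res [-2.  -1.9  2.   1.3] [293.9, 172.3, 360.2, 268.7]
b 0.6 [0.548  0.2666] res [-0.6 -1.   0.7  0.8] [292.6, 171.4, 361.6, 269.3]
```

Aligned and free of contact. Go down and grasp b.

Request:
{"method": "drive_tool", "body": {
  "rows": [
    [0, 0, 0, 0, 0.002, 0.02, 1],
    [0, 0, 0, 0, 0, 0.025, 1],
    [0, 0, 0, 0, 0, 0.013, 1],
    [0, 0, 0, 0, 0, 0, 1],
    [0, 0, 0, 0, 0, 0, 1],
    [0, 0, 0, 0, 0, 0, 1]
  ]
}}

```text
time: 20.9
tool_pos: [0.5479, 0.2672, 0.0526]
tcp_rot: [2.222, 2.221, 0.001]
wrist_force: [0.6, -0.6, 0.3]
width: 0.999
grip_force: 0.0
```

Request:
{"method": "drive_tool", "body": {
  "rows": [
    [0, 0, 0, 0, 0, 0, 0],
    [0, 0, 0, 0, 0, 0, 0],
    [0, 0, 0, 0, 0, 0, 0],
    [0, 0, 0, 0, 0, 0, 0],
    [0, 0, 0, 0, 0, 0, 0],
    [0, 0, 0, 0, 0, 0, 0],
    [0, 0, 0, 0, 0, 0, 0],
    [0, 0, 0, 0, 0, 0, 0]
  ]
}}

```text
time: 21.57
tool_pos: [0.5479, 0.2671, 0.0529]
tcp_rot: [2.222, 2.221, 0.002]
wrist_force: [-1.2, 0.0, 5.6]
width: 0.452
grip_force: 40.1
```

Request:
{"method": "drive_tool", "body": {
  "rows": [
    [0, 0, 0, 0, 0, -0.01, 0],
    [0, 0, 0, 0, 0, -0.02, 0],
    [0, 0, 0, 0, 0, -0.02, 0],
    [0, 0, 0, 0, -0.012, 0, 0],
    [0, 0, 0, 0, -0.015, 0, 0],
    [0, 0, 0, 0, -0.015, 0, 0],
    [0, 0, 0, 0, 0, 0, 0],
    [0, 0, 0, 0, 0, 0, 0]
  ]
}}

```text
time: 22.23
tool_pos: [0.5035, 0.2665, 0.1006]
tcp_rot: [-2.221, -2.221, 0.003]
wrist_force: [0.9, -0.7, -1.6]
width: 0.454
grip_force: 40.2
```

Request:
{"method": "drive_tool", "body": {
  "rows": [
    [0, 0, 0, 0, 0, -0.035, 0],
    [0, 0, 0, 0, 0, -0.035, 0],
    [0, 0, 0, -0.0165, 0.001, 0, 0],
    [0, 0, 0, -0.035, 0.001, 0, 0],
    [0, 0, 0, -0.035, 0.001, 0, 0],
    [0, 0, 0, -0.035, 0.001, 0, 0],
    [0, 0, 0, -0.035, 0.001, 0, 0],
    [0, 0, 0, -0.035, 0.001, 0, 0]
  ]
}}

```text
time: 22.9
tool_pos: [0.5114, 0.0737, 0.1715]
tcp_rot: [2.221, 2.221, 0.0]
wrist_force: [0.5, -0.3, -1.2]
width: 0.456
grip_force: 40.9
```

Request:
{"method": "drive_tool", "body": {
  "rows": [
    [0, 0, 0, -0.035, 0.001, 0, 0],
    [0, 0, 0, -0.035, 0.001, 0, 0],
    [0, 0, 0, -0.035, 0.001, 0, 0],
    [0, 0, 0, -0.035, 0.001, 0, 0],
    [0, 0, 0, -0.035, 0.001, 0, 0],
    [0, 0, 0, -0.035, 0.001, 0, 0],
    [0, 0, 0, -0.035, 0.001, 0, 0],
    [0, 0, 0, -0.035, 0.001, 0, 0]
  ]
}}

```text
time: 23.57
tool_pos: [0.5191, -0.2068, 0.1714]
tcp_rot: [2.222, 2.22, 0.0]
wrist_force: [-0.4, 0.1, -1.2]
width: 0.455
grip_force: 40.9
```

Request:
{"method": "drive_tool", "body": {
  "rows": [
    [0, 0, 0, -0.01, 0.0035, 0, 0],
    [0, 0, 0, 0, 0, 0, 0],
    [0, 0, 0, 0, 0, 0, 0],
    [0, 0, 0, 0, 0, 0, 0]
  ]
}}

```text
time: 23.9
tool_pos: [0.5224, -0.2137, 0.1712]
tcp_rot: [-2.221, -2.22, -0.0]
wrist_force: [-0.2, -0.6, -1.4]
width: 0.457
grip_force: 40.9
```

Request:
{"method": "drive_tool", "body": {
  "rows": [
    [0, 0, 0, -0.001, -0.001, 0.03, 0],
    [0, 0, 0, 0, 0, 0.03, 0],
    [0, 0, 0, 0, 0, 0.025, 0],
    [0, 0, 0, 0, 0, 0.015, 0],
    [0, 0, 0, 0, 0, 0, 0],
    [0, 0, 0, 0, 0, 0, 0],
    [0, 0, 0, 0, 0, 0, 0],
    [0, 0, 0, 0, 0, 0, 0]
  ]
}}

```text
time: 24.57
tool_pos: [0.5232, -0.2158, 0.0738]
tcp_rot: [2.219, 2.219, 0.002]
wrist_force: [0.9, 0.1, -2.0]
width: 0.455
grip_force: 40.8
```

Request:
{"method": "drive_tool", "body": {
  "rows": [
    [0, 0, 0, 0, 0, 0.003, 0],
    [0, 0, 0, 0, 0, 0, 0],
    [0, 0, 0, 0, 0, 0.002, 0],
    [0, 0, 0, 0, 0, 0, 0],
    [0, 0, 0, 0, 0, 0, 0]
  ]
}}

```text
time: 24.98
tool_pos: [0.5215, -0.2157, 0.0668]
tcp_rot: [-2.222, -2.221, 0.0]
wrist_force: [0.7, 0.1, -2.1]
width: 0.457
grip_force: 40.8
```

Request:
{"method": "drive_tool", "body": {
  "rows": [
    [0, 0, 0, 0, 0, 0.002, 0],
    [0, 0, 0, 0, 0, 0, 0],
    [0, 0, 0, 0, 0, 0.0015, 0],
    [0, 0, 0, 0, 0, 0, 0],
    [0, 0, 0, 0, 0, 0, 0]
  ]
}}

```text
time: 25.4
tool_pos: [0.5215, -0.2156, 0.0631]
tcp_rot: [-2.222, -2.221, 0.0]
wrist_force: [-0.6, -0.2, -1.5]
width: 0.453
grip_force: 40.9
```

Request:
{"method": "drive_tool", "body": {
  "rows": [
    [0, 0, 0, 0, 0, 0.001, 0],
    [0, 0, 0, 0, 0, 0, 0],
    [0, 0, 0, 0, 0, 0, 0]
  ]
}}

```text
time: 25.65
tool_pos: [0.5217, -0.2158, 0.0628]
tcp_rot: [2.222, 2.221, -0.0]
wrist_force: [-2.2, 0.9, 3.7]
width: 0.458
grip_force: 41.4
```

Request:
{"method": "drive_tool", "body": {
  "rows": [
    [0, 0, 0, 0, 0, 0, 0.6],
    [0, 0, 0, 0, 0, 0, 0.8],
    [0, 0, 0, 0, 0, 0, 1],
    [0, 0, 0, 0, 0, 0, 1],
    [0, 0, 0, 0, 0, 0, 1],
    [0, 0, 0, 0, 0, -0.025, 1],
    [0, 0, 0, 0, 0, -0.035, 1],
    [0, 0, 0, 0, -0.01, -0.02, 1]
  ]
}}

```text
time: 26.32
tool_pos: [0.5139, -0.2163, 0.1451]
tcp_rot: [2.219, 2.219, 0.003]
wrist_force: [0.9, -0.4, 1.3]
width: 0.999
grip_force: 0.0
```

Request:
{"method": "drive_tool", "body": {
  "rows": [
    [0, 0, 0, 0.02, -0.012, 0, 1],
    [0, 0, 0, 0.036, 0, 0, 1],
    [0, 0, 0, 0.036, 0, 0, 1],
    [0, 0, 0, 0.036, 0, 0, 1],
    [0, 0, 0, 0.036, 0, 0, 1],
    [0, 0, 0, 0.036, 0, 0, 1],
    [0, 0, 0, 0.036, 0, 0, 1],
    [0, 0, 0, 0.036, 0, 0, 1]
  ]
}}

```text
time: 26.98
tool_pos: [0.4995, 0.0581, 0.1425]
tcp_rot: [2.222, 2.22, 0.001]
wrist_force: [0.7, -0.4, -1.1]
width: 1.001
grip_force: 0.0
```

Request:
{"method": "drive_tool", "body": {
  "rows": [
    [0, 0, 0, 0.036, 0, 0, 1],
    [0, 0, 0, 0.036, 0, 0, 1],
    [0, 0, 0, 0.036, 0, 0, 1],
    [0, 0, 0, 0.036, 0, 0, 1],
    [0, 0, 0, 0.036, 0, 0, 1],
    [0, 0, 0, 0.036, 0, 0, 1],
    [0, 0, 0, 0.036, 0, 0, 1],
    [0, 0, 0, 0.036, 0, 0, 1]
  ]
}}

```text
time: 27.65
tool_pos: [0.4995, 0.3463, 0.1422]
tcp_rot: [2.222, 2.221, 0.0]
wrist_force: [1.1, 0.3, 1.0]
width: 0.999
grip_force: 0.0
```

Request:
{"method": "drive_tool", "body": {
  "rows": [
    [0, 0, 0, 0.025, 0, 0, 1],
    [0, 0, 0, 0.025, 0, 0, 1],
    [0, 0, 0, 0, 0, 0, 1],
    [0, 0, 0, 0, 0, 0, 1],
    [0, 0, 0, 0, 0, 0, 1]
  ]
}}

```text
time: 28.07
tool_pos: [0.4996, 0.3939, 0.1418]
tcp_rot: [2.221, 2.221, -0.002]
wrist_force: [-0.0, -0.7, -0.3]
width: 1.0
grip_force: 0.0
```

```bash
python3 - <<'E'
from h import *
for i in range(2):
    s,p=wrist(); print(s["tool_pos"],s["wrist_force"]); fitw(p,'c',(.531,.459))
E
```

```text
[0.49959342 0.39387828 0.14181807] [-0.04376055 -0.66349658 -0.33532224]
c 0.76 [0.5317 0.4587] res [-0.4 -0.2  0.3  0.2] [338.0, 87.2, 398.0, 143.2]
[0.49985612 0.39316165 0.14203953] [-0.78722039  0.41179121 -0.94306898]
c 0.69 [0.5306 0.4607] res [ 1.7 -2.  -0.9  1.5] [334.2, 84.9, 397.1, 137.7]
```

Request:
{"method": "drive_tool", "body": {
  "rows": [
    [0, 0, 0, 0, 0, 0.03, 1],
    [0, 0, 0, 0.022, 0.0105, 0.008, 1],
    [0, 0, 0, 0.022, 0.0105, 0, 1],
    [0, 0, 0, 0.022, 0.0105, 0, 1],
    [0, 0, 0, 0, 0, 0, 1],
    [0, 0, 0, 0, 0, 0, 1],
    [0, 0, 0, 0, 0, 0, 1]
  ]
}}

```text
time: 28.85
tool_pos: [0.5313, 0.4593, 0.1041]
tcp_rot: [2.223, 2.22, -0.002]
wrist_force: [1.0, 0.4, 0.3]
width: 0.999
grip_force: 0.0
```

```bash
python3 - <<'E'
from h import *
for i in range(2):
    s,p=wrist(); print(s["tool_pos"],s["wrist_force"]); fitw(p,'c',(.531,.459))
E
```

```text
[0.53130768 0.4592931  0.10409527] [0.98561299 0.40161504 0.33228953]
c 0.55 [0.5311 0.4597] res [-0.6 -1.5  0.6  1.1] [293.1, 176.4, 350.3, 255.9]
[0.5311163  0.45908856 0.10425897] [-0.21322108 -0.21607591  1.24527645]
c 0.78 [0.5308 0.4596] res [ 0.2 -1.  -0.2  0.7] [292.0, 175.7, 350.8, 256.0]
```

Request:
{"method": "drive_tool", "body": {
  "rows": [
    [0, 0, 0, 0, 0, 0.025, 1],
    [0, 0, 0, 0, 0, 0.025, 1],
    [0, 0, 0, 0, 0, 0.017, 1],
    [0, 0, 0, 0, 0, 0, 1],
    [0, 0, 0, 0, 0, 0, 1],
    [0, 0, 0, 0, 0, 0, 1]
  ]
}}

```text
time: 29.55
tool_pos: [0.5321, 0.4607, 0.0386]
tcp_rot: [2.222, 2.221, 0.003]
wrist_force: [-0.6, 1.0, 0.1]
width: 1.002
grip_force: 0.0
```

Request:
{"method": "drive_tool", "body": {
  "rows": [
    [0, 0, 0, 0, 0, 0, 0],
    [0, 0, 0, 0, 0, 0, 0],
    [0, 0, 0, 0, 0, 0, 0],
    [0, 0, 0, 0, 0, 0, 0],
    [0, 0, 0, 0, 0, 0, 0],
    [0, 0, 0, 0, 0, 0, 0],
    [0, 0, 0, 0, 0, 0, 0],
    [0, 0, 0, 0, 0, 0, 0]
  ]
}}

```text
time: 30.22
tool_pos: [0.5319, 0.4608, 0.0384]
tcp_rot: [2.222, 2.221, 0.002]
wrist_force: [-1.2, 0.7, 6.0]
width: 0.397
grip_force: 39.8
```

Request:
{"method": "drive_tool", "body": {
  "rows": [
    [0, 0, 0, 0, 0, -0.01, 0],
    [0, 0, 0, 0, 0, -0.025, 0],
    [0, 0, 0, 0, 0, -0.03, 0],
    [0, 0, 0, 0, -0.01, -0.03, 0],
    [0, 0, 0, 0, -0.01, -0.02, 0],
    [0, 0, 0, 0, 0, 0, 0],
    [0, 0, 0, 0, 0, 0, 0],
    [0, 0, 0, 0, 0, 0, 0]
  ]
}}

```text
time: 30.88
tool_pos: [0.5109, 0.4598, 0.151]
tcp_rot: [2.222, 2.221, -0.003]
wrist_force: [0.3, -0.6, -1.5]
width: 0.393
grip_force: 40.0
```

Request:
{"method": "drive_tool", "body": {
  "rows": [
    [0, 0, 0, -0.0175, 0.001, 0, 0],
    [0, 0, 0, -0.035, 0.001, 0, 0],
    [0, 0, 0, -0.035, 0.001, 0, 0],
    [0, 0, 0, -0.035, 0.001, 0, 0],
    [0, 0, 0, -0.035, 0.001, 0, 0],
    [0, 0, 0, -0.035, 0.001, 0, 0],
    [0, 0, 0, -0.035, 0.001, 0, 0],
    [0, 0, 0, -0.035, 0.001, 0, 0]
  ]
}}

```text
time: 31.55
tool_pos: [0.5177, 0.1955, 0.1496]
tcp_rot: [-2.221, -2.22, 0.007]
wrist_force: [0.7, 0.8, -0.9]
width: 0.392
grip_force: 40.0
```

Request:
{"method": "drive_tool", "body": {
  "rows": [
    [0, 0, 0, -0.035, 0.001, 0, 0],
    [0, 0, 0, -0.035, 0.001, 0, 0],
    [0, 0, 0, -0.035, 0.001, 0, 0],
    [0, 0, 0, -0.035, 0.001, 0, 0],
    [0, 0, 0, -0.035, 0.001, 0, 0],
    [0, 0, 0, -0.035, 0.001, 0, 0],
    [0, 0, 0, -0.035, 0.001, 0, 0],
    [0, 0, 0, -0.035, 0.001, 0, 0]
  ]
}}

```text
time: 32.22
tool_pos: [0.5254, -0.0839, 0.1498]
tcp_rot: [-2.22, -2.218, 0.004]
wrist_force: [0.1, 0.2, -0.8]
width: 0.397
grip_force: 40.0
```

Request:
{"method": "drive_tool", "body": {
  "rows": [
    [0, 0, 0, -0.0275, 0, 0, 0],
    [0, 0, 0, -0.0145, 0, 0, 0],
    [0, 0, 0, 0, 0, 0, 0],
    [0, 0, 0, 0, 0, 0, 0],
    [0, 0, 0, 0, 0, 0, 0],
    [0, 0, 0, 0, 0, 0, 0]
  ]
}}

```text
time: 32.72
tool_pos: [0.5266, -0.123, 0.1513]
tcp_rot: [-2.22, -2.221, 0.001]
wrist_force: [-0.4, 0.1, -1.5]
width: 0.398
grip_force: 40.0
```

Request:
{"method": "drive_tool", "body": {
  "rows": [
    [0, 0, 0, -0.002, 0, 0.03, 0],
    [0, 0, 0, 0, 0, 0.03, 0],
    [0, 0, 0, 0, 0, 0.025, 0],
    [0, 0, 0, 0, 0, 0.01, 0],
    [0, 0, 0, 0, 0, 0, 0],
    [0, 0, 0, 0, 0, 0, 0],
    [0, 0, 0, 0, 0, 0, 0],
    [0, 0, 0, 0, 0, 0, 0]
  ]
}}

```text
time: 33.38
tool_pos: [0.5291, -0.1264, 0.0594]
tcp_rot: [2.219, 2.219, 0.003]
wrist_force: [-0.4, -0.0, -1.0]
width: 0.396
grip_force: 40.1
```

Request:
{"method": "drive_tool", "body": {
  "rows": [
    [0, 0, 0, 0, 0, 0.003, 0],
    [0, 0, 0, 0, 0, 0, 0],
    [0, 0, 0, 0, 0, 0, 0],
    [0, 0, 0, 0, 0, 0, 0]
  ]
}}

```text
time: 33.72
tool_pos: [0.5273, -0.1262, 0.0546]
tcp_rot: [2.222, 2.22, 0.0]
wrist_force: [-0.9, 0.6, -1.7]
width: 0.394
grip_force: 40.1
```

Request:
{"method": "drive_tool", "body": {
  "rows": [
    [0, 0, 0, 0.001, -0.0005, 0.003, 0],
    [0, 0, 0, 0, 0, 0, 0],
    [0, 0, 0, 0, 0, 0.0015, 0],
    [0, 0, 0, 0, 0, 0, 0],
    [0, 0, 0, 0, 0, 0, 0]
  ]
}}

```text
time: 34.13
tool_pos: [0.5265, -0.1251, 0.0495]
tcp_rot: [-2.222, -2.221, 0.0]
wrist_force: [-0.1, 0.3, -1.2]
width: 0.399
grip_force: 40.1
```

Request:
{"method": "drive_tool", "body": {
  "rows": [
    [0, 0, 0, 0, 0, 0.0012, 0],
    [0, 0, 0, 0, 0, 0, 0],
    [0, 0, 0, 0, 0, 0, 0]
  ]
}}

```text
time: 34.38
tool_pos: [0.5266, -0.1251, 0.0485]
tcp_rot: [-2.222, -2.221, 0.0]
wrist_force: [-0.2, -0.2, -1.9]
width: 0.393
grip_force: 40.1
```

Request:
{"method": "drive_tool", "body": {
  "rows": [
    [0, 0, 0, 0, 0, 0.001, 0],
    [0, 0, 0, 0, 0, 0, 0],
    [0, 0, 0, 0, 0, 0, 0]
  ]
}}

```text
time: 34.63
tool_pos: [0.5269, -0.1253, 0.0484]
tcp_rot: [2.222, 2.221, 0.0]
wrist_force: [-2.5, 0.2, 5.6]
width: 0.395
grip_force: 40.5
```

Contact. Release, rise, move back and look at the whole row. Moving to −y would leave the row ahead of the wrist camera.

Request:
{"method": "drive_tool", "body": {
  "rows": [
    [0, 0, 0, 0, 0, 0, 0.6],
    [0, 0, 0, 0, 0, 0, 0.8],
    [0, 0, 0, 0, 0, 0, 1],
    [0, 0, 0, 0, 0, 0, 1],
    [0, 0, 0, 0, 0, 0, 1],
    [0, 0, 0, 0, 0, -0.025, 1],
    [0, 0, 0, 0, 0, -0.035, 1],
    [0, 0, 0, 0, -0.01, -0.03, 1]
  ]
}}

```text
time: 35.3
tool_pos: [0.5175, -0.1251, 0.1385]
tcp_rot: [-2.222, -2.221, -0.0]
wrist_force: [0.9, -0.6, -0.1]
width: 0.999
grip_force: 0.0
```

Request:
{"method": "drive_tool", "body": {
  "rows": [
    [0, 0, 0, 0, -0.015, -0.03, 1],
    [0, 0, 0, -0.02, -0.01, -0.03, 1],
    [0, 0, 0, -0.035, 0, 0, 1],
    [0, 0, 0, -0.035, 0, 0, 1],
    [0, 0, 0, -0.03, 0, 0, 1],
    [0, 0, 0, 0, 0, 0, 1],
    [0, 0, 0, 0, 0, 0, 1],
    [0, 0, 0, 0, 0, 0, 1]
  ]
}}

```text
time: 35.97
tool_pos: [0.4912, -0.2447, 0.1971]
tcp_rot: [-2.222, -2.219, -0.0]
wrist_force: [-0.2, 1.2, -0.1]
width: 1.002
grip_force: 0.0
```

```bash
python3 - <<'E'
from h import *
s,p=wrist(); cv2.imwrite("pics/w9.png",p["color"][:,:,::-1]); print(s["tool_pos"],s["wrist_force"])
pads=[(.5305,-.0365),(.526,-.126),(.521,-.2155),(.5155,-.306)]
t=np.linspace(0,2*np.pi,72); ms=masks_of(p,"jar_a")
for c,n in zip(pads,"dcba"):
  o=np.array([proj(p,(c[0]+.035*np.cos(a),c[1]+.035*np.sin(a),.01)) for a in t]); pr=bb(p,n,*c,.01)
  m=min(ms,key=lambda m:np.abs(np.array(m["bbox"])-pr).sum())
  f=least_squares(lambda v:bb(p,n,*v,.01)-np.array(m["bbox"]),c,loss="soft_l1")
  print(n,"pad",o.min(0).round(),o.max(0).round(),"fit-pad",(f.x-c).round(4),f.fun.round(1))
E
```

```text
[ 0.49124278 -0.24474131  0.19711718] [-0.19420641  1.15740329 -0.14642631]
d pad [ 327. -117.] [410. -18.] fit-pad [ 0.0011 -0.0858] [ 8.3  1.1 -1.5 -5.6]
c pad [322.   8.] [397.  90.] fit-pad [ 0.0011 -0.0009] [ 0.2 -1.  -0.1  3.2]
b pad [317. 111.] [386. 181.] fit-pad [-0.0002 -0.0009] [-2.2 -1.8  1.   1.2]
a pad [312. 200.] [377. 259.] fit-pad [ 0.0008 -0.0032] [-2.5 -0.5  1.   0.4]
```

View pics/w9.png

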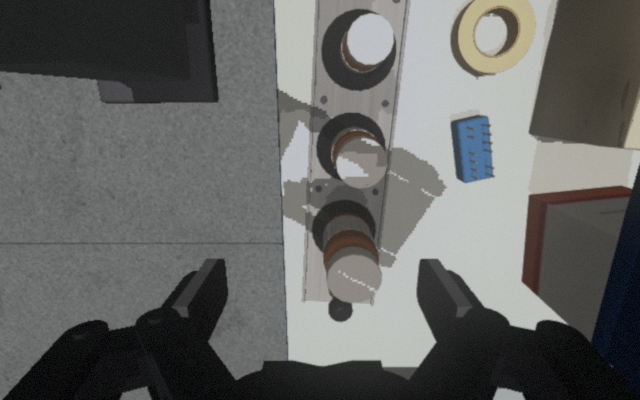

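a, b and c sit on their pads within about 3 mm. A quick check that d hasn't moved, then hand in.

```bash
python3 - <<'E'
from h import *
for n in("top","scene"):
    p=read_camera(n); print(n,[m["bbox"] for m in masks_of(p,"jar_d")])
print(workorder.finish_job())
E
```

```text
top [[396.6, 186.2, 416.6, 208.3], [342.9, 187.8, 352.0, 199.3]]
scene [[424.2, 206.8, 453.1, 254.6], [358.5, 197.5, 377.4, 226.4], [392.6, 203.8, 410.7, 242.6]]
the job is handed in; nothing more can be done
None
```

I handed in the job with all four jars standing released on the pads, from the knob end: a on pad_4, b on pad_3, c on pad_2, d on pad_1. At the last look a, b and c were about 1–3 mm off centre; d was about 5 mm off when placed and hadn't clearly moved in the final top picture (the scene detector missed it). The gripper also pushed on the shelf edge once with about 29 N at the wrist, under the 40 N limit, and I got no verdict back.

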